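Serve a smoked cheese with the tongs

TASK

Fold the cheese carrier's red-gripped handle over to the far side until it lies fully down in its catch, so that it is out of the way. Then take the tongs, close them on the small brown smoked cheese and lift it well clear of the carrier, at least 8 cm above the board, and finish while still holding it up there in the tongs. Never touch the smoked cheese with the gripper itself, and leave the two pale cheeses, the bowl and the bottle where they are.

Things in the scene. Friction and masses are not known exactly. Their poses are not given: they have to be found in the camera images.
- tray: Cheese carrier, fixed: rimless white board 150 (x) by 240 (y) mm, top face 30 mm above the table. Origin on the table under its centre; x points away from the robot (yaw within 0.2 rad), y left, z up. Steel posts at the middle of the short ends (y = +-117 mm, 55 mm high). Dark catches on the far edge (y = +-85 mm, out to x = 104 mm, 50 mm high) receive the folded handle.
- bail (a joint): Angle (rad) of the carrier's wire handle, on a stiff hinge that stays where left (2 N at the grip moves it). Hinge axis: the carrier's y, 45 mm above the table, over the board's centre line x = 0; crossbar 90 mm from it. 0: folded to the far side (+x), level in the catches, at its stop; 1.57: upright; starts at 1.7 to 2.2, leaning towards the robot over the cheeses; stop 2.4.
- bail_grip (a point): Middle of the handle's red round grip: 16 mm thick, 110 mm long along the carrier's y. The rest of the bail is 8 mm wire, its side legs at y = +-128 mm.
- tongs: Steel tongs, black grip panels, red jaws, 110 g, 217 mm long, lying on their side: they close horizontally. Origin at their underside, midway between the panels; x from hinge to jaws along the open tongs' centreline, y to the left arm (frame fixed to it), z up. Hinge head (24 mm) at x = -90 mm. Panels from x = -26 to 26 mm, 24 mm high, 53 mm over the outside when open, parallel at 44 mm.
- tongs_arm (a joint): Closing angle of the tongs (rad). 0: sprung open, 70 mm between jaws; 0.10: 44 mm over the panels, 52 mm between jaws; about 0.19: shut on a cheese, 36 mm over the panels; 0.34: stop. A spring opens them when let go: squeezing at the panels takes 3 N at first, 6.5 N at 0.19; the jaws get a little under half of any further squeeze.
- jaw_left (a point): Centre of the inner face of the left red jaw of the tongs (jaw 40 mm long, 24 mm high, 4 mm thick, face parallel to the other one when 36 mm apart); 12 mm above the underside of the tongs, about 95 mm ahead of the middle of the grip panels.
- jaw_right (a point): Centre of the inner face of the right red jaw, likewise.
- smoked_cheese: The cheese to take: brown smoked cheese, an upright cylinder 36 mm across and 34 mm high, about 40 g, standing loose on the carrier's board among two pale ones of the same size, the centres at least 60 mm apart; which place it has varies. Origin at the centre of its underside, z up.
- smoked_cheese_center (a point): Centre of the smoked cheese, 17 mm above its underside.
- pale_cheese_a: Pale yellow cheese, 36 mm across and 34 mm high, on the board; leave it. Origin at the centre of its underside.
- pale_cheese_b: The other pale yellow cheese, likewise; leave it.
- bowl: White bowl, 100 mm across and 40 mm high, on the table to the left; leave it. Origin under its centre.
- bottle: Clear bottle with a blue cap, 50 mm across and 120 mm high, standing beyond the tongs; leave it. Origin under its centre.
Not all that is in view belongs to the job. Of the things like the bowl, leave any that is black, green or yellow; of the rest the larger one is meant.

How it is judged:
By the outcome, as a careful person would: the job done as asked, in the order asked, and still so for the second after the job is handed in, while the arm keeps its last pose, push and grip.
It also fails if it takes over 64 s, if anything falls off the work surface, if the arm or the gripper's body presses on something with over 40 N, if the wrist force passes 120 N, or if a joint passes its speed limit or range.

ROBOT

A 6-joint arm with a two-finger parallel gripper is mounted at the origin on the work surface. World frame = base frame: x ahead of the robot, y to its left, z up, the work surface at z = 0. Lengths are in m, angles in rad, forces in N, time in s.
With the tool pointing down it reaches from about 0.275 to 0.825 m from the base axis. Payload 4.9 kg.
Tool frame: the origin (TCP) lies midway between the tips of the shut fingers; the grasp point (between the pads) lies 19 mm behind it (bot.grip_depth is the distance from the TCP to the grasp point, in m); y points along the fingers, x is the direction in which the jaws open and shut, and the axes are right-handed (so a half turn about y gives the same grasp; the last joint's range is limited). The gripper opens to 85 mm and grips with 20 to 120 N. Pads are 22 mm wide; open, the fingers measure 114 mm over their backs; the gripper's body (76 mm by 85 mm) begins 54 mm behind the grasp point. The pads swing forward as they close: fully open they stand 13 mm farther back than shut.
Start: joints at [-1.459, 0.326, -0.193, 1.052, 0, 1.437], TCP at [0.134, -0.533, 0.197] pointing down, gripper open.
Joint ranges: [-2.65, 2.65], [-0.97, 1.79], [-1.3, 1.35], [-1.93, 2.1], [-1.47, 1.37], [-3.14, 3.14]. Speed limits (rad/s): [2.57, 2.57, 3.14, 3.14, 3.14, 3.14].

INTERFACE

Orientations are given as a unit quaternion [w, x, y, z].
In Python, from cell import bot gives the robot as it stands. Calls block until the motion is done:
- bot.move_pose(position, orientation): joint-space move of the TCP to a pose.
- bot.move_linear(position, speed=0.15, rotation=None, until_force=None): straight line of the TCP; rotation=None keeps the orientation; speed is the mean speed in m/s. With until_force (N) it stops when the force on the tool has changed by that much, and returns True; else False.
- bot.goto_joints(angles): joint-space move.
- bot.set_gripper(opening, grasp_force=None): opening from 0.0 (shut) to 1.0 (fully open); grasp_force is the grip in N (None keeps the last); returns when the fingers have stopped.
- bot.wait(seconds).
- bot.solve_ik(position, orientation): joint angles nearest the present ones, or None.
- bot.camera(name): name is "scene" or "top" or "wrist"; returns the picture (384x512x3 uint8, red, green, blue); there is no depth.
- bot.calibration(name): a dict with "mtx" (3x3 intrinsics, pixels), "k1" (the pictures are not rectified: a ray, as slopes to the right and down, at radius r is drawn at 1 + k1 r^2 times it, then the intrinsics apply), "extrinsics" (4x4, takes a point from world to camera coordinates); the wrist camera has in their place "hand_eye" (4x4, takes a point from camera to tool coordinates, whose origin is the TCP and whose axes are the tool frame's). Camera axes: x right, y down, z forward; pixel columns grow to the right and rows downward; lengths in m; the calibration is good to about 2 mm. A picture is of the moment at which its call begins: read the wrist's pose just before it. calibration takes no time and is no camera call.
A pose or a line that the arm cannot do raises bot.PlanningError and nothing moves.
- bot.close_job(): hands the job in, once; it reports no verdict.
Trained networks look in the newest picture that a camera, given by its name, has taken for a name from the list of things; names that differ only in an ending like _2 or _b are one class to them, and where a whole thing is asked for, a point or a joint stands for the part that bears it (a point fixed in the world has none). Each returns a list of dicts, best first, with "confidence" (0 to 1); they miss things now and then, are a little off and sometimes report something else, mostly with a low value. They report only what shows in the picture. A call takes as long as a camera call. They do not tell look-alikes from the thing itself.
- bot.search_frame(camera, thing): "bbox" ([left, top, width, height] in pixels, round what is visible of it).
Readings, each from a call of its own:
- bot.read_clock(): time.
- bot.read_joint_positions(): joint angles.
- bot.read_joint_vel(): joint speeds.
- bot.read_joint_efforts(): joint torques, N m.
- bot.read_position(): TCP position.
- bot.read_tool_rot(): TCP orientation.
- bot.read_ft_force(): force on the tool from outside, world axes, zero at the start.
- bot.read_moment(): the same for the moment, N m.
- bot.read_gripper_width(): opening from 0.0 (shut) to 1.0 (fully open).
Only numpy, scipy, OpenCV 4.12 (cv2) and the standard library are available. Lean on these libraries where they do the work, as an engineer would, in place of code of your own. Each camera call takes 0.05 s, during which the arm holds its last target.

## Working session

There is one attempt and no reset: what is moved stays moved. The work goes in short steps, each a Python script; the robot and the scene stay as the last script left them, time stands still between calls to the robot, and variables do not carry over. Pictures are saved under pics/ and viewed, and the job is handed in when it is done.

```bash
ls; mkdir -p pics; python3 - <<'E'
from cell import bot
import cv2
for n in ["scene","top","wrist"]:
    im=bot.camera(n); cv2.imwrite(f"pics/{n}0.png",im[:,:,::-1])
    c=bot.calibration(n); print(n,{k:(v.round(4).tolist() if hasattr(v,'round') and hasattr(v,'tolist') else v) for k,v in c.items()})
    for t in ["tray","bail_grip","bail","tongs","jaw_left","smoked_cheese","pale_cheese_a","bowl","bottle"]:
        try: print(n,t,[(d['bbox'],round(d['confidence'],2)) for d in bot.search_frame(n,t)][:4])
        except Exception as e: print(n,t,e)
print(bot.read_clock(),bot.read_tool_rot(),bot.read_position())
E
```

```text
pics
scene {'mtx': [[458.0342, 0.0, 256.0632], [0.0, 458.0342, 187.948], [0.0, 0.0, 1.0]], 'k1': 0.01269357940603071, 'extrinsics': [[0.8384, 0.545, 0.0035, -0.4571], [0.3399, -0.5178, -0.7851, -0.0866], [-0.426, 0.6594, -0.6194, 1.746], [0.0, 0.0, 0.0, 1.0]]}
scene tray [([231.5, 154.9, 80.4, 79.6], 0.76)]
scene bail_grip [([246.7, 155.5, 49.8, 59.3], 0.69), ([272.3, 176.1, 14.4, 14.0], 0.18)]
scene bail []
scene tongs [([167.0, 239.6, 57.6, 50.8], 0.65)]
scene jaw_left [([168.2, 238.6, 53.4, 54.4], 0.79)]
scene smoked_cheese []
scene pale_cheese_a [([170.6, 245.6, 35.4, 46.4], 0.67), ([260.2, 183.6, 7.3, 15.2], 0.6), ([249.7, 203.1, 12.3, 9.6], 0.43)]
scene bowl [([299.0, 152.6, 28.5, 18.9], 0.88), ([266.7, 141.7, 24.0, 16.0], 0.67), ([232.4, 132.1, 22.0, 14.6], 0.64), ([250.1, 111.9, 26.7, 18.3], 0.61)]
scene bottle [([243.3, 252.1, 16.0, 40.2], 0.6)]
top {'mtx': [[463.3067, 0.0, 250.6924], [0.0, 463.3067, 193.9545], [0.0, 0.0, 1.0]], 'k1': -0.06352829430980796, 'extrinsics': [[-0.0017, -0.9999, 0.0149, 0.0729], [-0.9987, 0.0009, -0.0515, 0.4846], [0.0515, -0.015, -0.9986, 1.6414]
[... 483 characters left out ...]
bowl [([117.7, 241.5, 29.4, 32.0], 0.84), ([155.2, 159.2, 29.3, 27.6], 0.8), ([193.3, 240.1, 20.0, 19.2], 0.61), ([157.3, 204.9, 30.1, 28.8], 0.6)]
top bottle [([333.9, 128.8, 15.9, 16.8], 0.52)]
wrist {'mtx': [[322.0684, 0.0, 258.2131], [0.0, 322.0684, 198.9535], [0.0, 0.0, 1.0]], 'k1': -0.07064067094478543, 'hand_eye': [[1.0, -0.0012, 0.0004, -0.0007], [-0.0007, -0.2706, 0.9627, -0.1768], [-0.001, -0.9627, -0.2706, 0.0679], [0.0, 0.0, 0.0, 1.0]]}
wrist tray []
wrist bail_grip []
wrist bail []
wrist tongs []
wrist jaw_left []
wrist smoked_cheese []
wrist pale_cheese_a []
wrist bowl []
wrist bottle []
1.5 [ 0.55755852 -0.5575119   0.43493991 -0.43489797] [ 0.13386128 -0.5334419   0.1966492 ]
```

View crops.

```bash
python3 - <<'E'
import cv2
t=cv2.imread("pics/top0.png")[90:290,90:390]; cv2.imwrite("pics/top0c.png",cv2.resize(t,(798,532),interpolation=cv2.INTER_CUBIC))
t=cv2.imread("pics/scene0.png")[90:310,140:360]; cv2.imwrite("pics/scene0c.png",cv2.resize(t,(600,600),interpolation=cv2.INTER_CUBIC))
E
```

```text
(no output)
```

View pics/top0c.png

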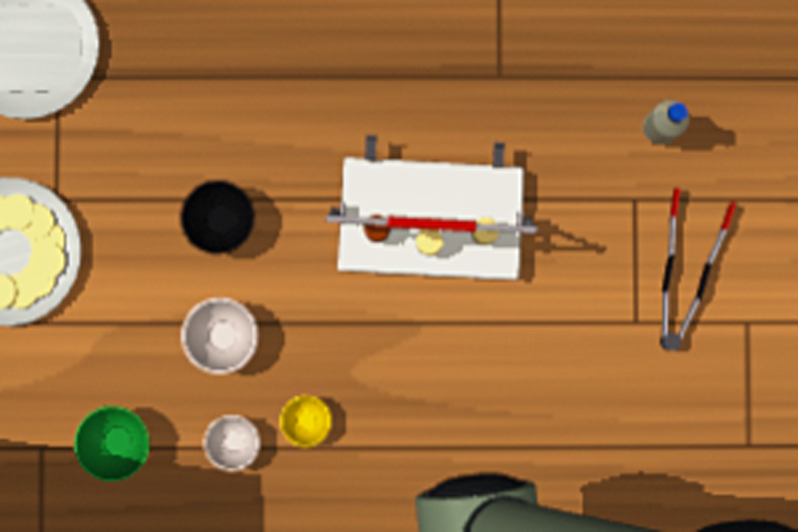

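View pics/scene0c.png

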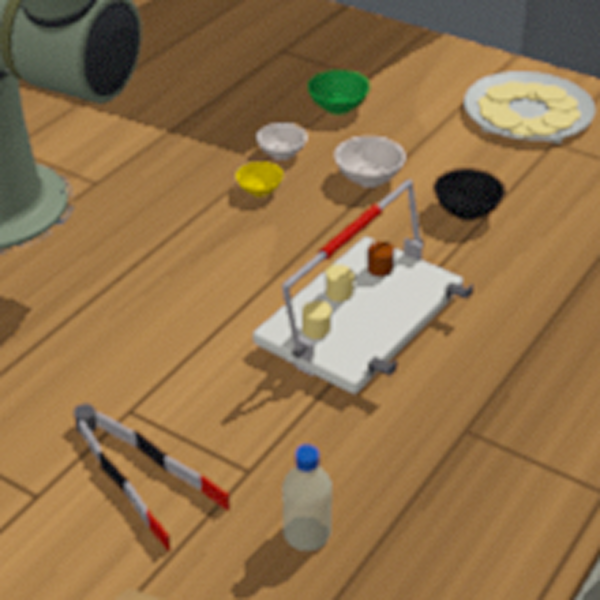

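```bash
python3 -c "
import cv2
cv2.imwrite('pics/w0v.png',cv2.imread('pics/wrist0.png'))"
cat > h.py <<'E'
from cell import bot
import numpy as np, cv2
from scipy.spatial.transform import Rotation as R
def save(n,im,crop=None,s=1):
    if crop: l,t,w,h=crop; im=im[t:t+h,l:l+w]
    cv2.imwrite(f"pics/{n}.png",cv2.resize(im[:,:,::-1],None,fx=s,fy=s,interpolation=cv2.INTER_CUBIC))
def q2R(q): return R.from_quat([q[1],q[2],q[3],q[0]]).as_matrix()
def R2q(M): x,y,z,w=R.from_matrix(M).as_quat(); return [w,x,y,z]
def campose(name,pose=None):
    c=bot.calibration(name)
    if name!="wrist": return np.linalg.inv(c["extrinsics"]),c
    T=np.eye(4); T[:3,:3]=q2R(pose[1]); T[:3,3]=pose[0]
    return T@c["hand_eye"],c
def pose(): return np.array(bot.read_position()),np.array(bot.read_tool_rot())
def ray(name,px,p=None):
    T,c=campose(name,p)
    d=cv2.undistortPoints(np.array(px,float).reshape(-1,1,2),c["mtx"],np.array([c["k1"],0,0,0.])).reshape(-1,2)
    d=np.c_[d,np.ones(len(d))]@T[:3,:3].T
    return T[:3,3],d
def onz(name,px,z,p=None):
    o,d=ray(name,px,p); return o+d*((z-o[2])/d[:,2])[:,None]
def proj(name,X,p=None):
    T,c=campose(name,p); M=np.linalg.inv(T); X=np.asarray(X,float).reshape(-1,3)
    rv=cv2.Rodrigues(M[:3,:3])[0]
    return cv2.projectPoints(X,rv,M[:3,3],c["mtx"],np.array([c["k1"],0,0,0.]))[0].reshape(-1,2)
def down(yaw):
    # tool y = -z ; tool x horizontal at yaw
    x=np.array([np.cos(yaw),np.sin(yaw),0]); y=np.array([0,0,-1.]); z=np.cross(x,y)
    return R2q(np.c_[x,y,z])
E
python3 - <<'E'
from h import *
f=lambda x,y:(90+x*300/798,90+y*200/532)
T=[f(*p) for p in [(345,158),(522,168),(520,279),(339,270)]]
print("board",onz("top",T,.03).round(3)); c=onz("top",T,.03).mean(0); print(c)
print("cheeses",onz("top",[f(376,230),f(430,242),f(487,230)],.055).round(3))
print("grip",onz("top",[f(389,222),f(476,227)],.13).round(3))
print("tongs hinge,jawsL,R",onz("top",[f(671,342),f(677,192),f(733,207),f(669,272),f(704,280)],.024).round(3))
print("bottle",onz("top",[f(678,112)],.12))
a,b=ray("top",[f(432,224)]);
# scene grip ends
g=lambda x,y:(140+x*220/600,90+y*220/600)
def tri(p,q):
    o1,d1=ray("top",[p]);o2,d2=ray("scene",[q]);A=np.c_[d1[0],-d2[0]];s=np.linalg.lstsq(A,o2-o1,rcond=None)[0]
    return (o1+d1[0]*s[0]),(o2+d2[0]*s[1])
print(tri(f(389,222),g(378,209)),tri(f(476,227),g(327,250)))
print(q2R(bot.read_tool_rot()).round(3))
E
```

```text
board [[ 0.642  0.182  0.03 ]
 [ 0.629 -0.054  0.03 ]
 [ 0.48  -0.05   0.03 ]
 [ 0.493  0.19   0.03 ]]
[0.56094402 0.06692828 0.03      ]
cheeses [[ 0.543  0.14   0.055]
 [ 0.528  0.07   0.055]
 [ 0.543 -0.005  0.055]]
grip [[0.547 0.122 0.13 ]
 [0.54  0.013 0.13 ]]
tongs hinge,jawsL,R [[ 0.396 -0.253  0.024]
 [ 0.598 -0.263  0.024]
 [ 0.577 -0.339  0.024]
 [ 0.49  -0.251  0.024]
 [ 0.479 -0.298  0.024]]
bottle [[ 0.68825204 -0.24496004  0.12      ]]
(array([0.54633524, 0.12186421, 0.1347414 ]), array([0.55172729, 0.1253765 , 0.13531633])) (array([0.53968525, 0.01378543, 0.13884902]), array([0.54685207, 0.01866545, 0.13924135]))
[[ 0.243 -0.     0.97 ]
 [-0.97   0.     0.243]
 [-0.    -1.     0.   ]]
```

```bash
python3 - <<'E'
from h import *
for yaw in (-.055,np.pi-.055):
    print(yaw,bot.solve_ik([.547,.069,.27],down(yaw)))
for yaw in (-.243+np.pi/2,-.243-np.pi/2):
    print(yaw,bot.solve_ik([.485,-.275,.1],down(yaw)))
bot.move_pose([.547,.069,.27],down(-.055))
p=pose(); im=bot.camera("wrist"); save("w1",im); np.save("w1.npy",im); 
for t in ["bail_grip","smoked_cheese","pale_cheese_a","tray"]: print(t,bot.search_frame("wrist",t))
print(p,bot.read_clock())
E
```

```text
-0.055 [-0.00841407  0.29220081 -0.05238679  1.22620873  0.          1.61738226]
3.086592653589793 [-0.00841407  0.29220081 -0.05238679  1.22620873  0.         -1.5242104 ]
1.3277963267948967 [-0.64820417  0.42229205 -0.31336248  0.8351418   0.         -0.40520417]
-1.8137963267948964 [-0.64820417  0.42229205 -0.31336248  0.8351418   0.          2.73638848]
bail_grip [{'bbox': [246.8, 37.3, 30.1, 259.6], 'confidence': 0.96}]
smoked_cheese [{'bbox': [241.0, 90.5, 31.9, 28.3], 'confidence': 0.64}]
pale_cheese_a [{'bbox': [230.0, 146.6, 21.2, 32.5], 'confidence': 0.89}, {'bbox': [245.6, 207.8, 26.3, 24.1], 'confidence': 0.68}]
tray [{'bbox': [208.2, 34.9, 150.9, 258.7], 'confidence': 0.98}]
(array([0.54710138, 0.06817219, 0.2699035 ]), array([-0.70674527,  0.70690688, -0.01995774,  0.01988635])) 4.35
```

View pics/w1.png

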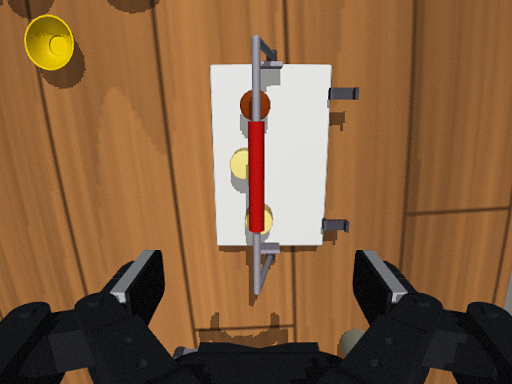

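```bash
python3 - <<'E'
from h import *
p=(np.array([0.54710138, 0.06817219, 0.2699035 ]), np.array([-0.70674527,  0.70690688, -0.01995774,  0.01988635]))
print("grip",onz("wrist",[(257,122),(256.5,231)],.134,p).round(4))
B=onz("wrist",[(331,66),(323,245),(217,245),(211,66)],.03,p); print("board",B.round(4),B.mean(0))
print("cheese top ctr",onz("wrist",[(255.5,104),(242.5,164),(259,219)],.064,p).round(4))
print("posts tops",onz("wrist",[(271,65),(269,247)],.055,p).round(4))
E
```

```text
grip [[0.5484 0.1249 0.134 ]
 [0.5414 0.0146 0.134 ]]
board [[ 0.6421  0.1831  0.03  ]
 [ 0.6308 -0.0528  0.03  ]
 [ 0.482  -0.0441  0.03  ]
 [ 0.4958  0.1912  0.03  ]] [0.56267573 0.0693536  0.03      ]
cheese top ctr [[0.5475 0.1424 0.064 ]
 [0.5278 0.0739 0.064 ]
 [0.5436 0.0031 0.064 ]]
posts tops [[ 0.5677  0.1849  0.055 ]
 [ 0.5544 -0.04    0.055 ]]
```

```bash
cat >> h.py <<'E'
C=np.array([.562,.0693]); YAW=-.055
def loc(x,y,z): c,s=np.cos(YAW),np.sin(YAW); return [C[0]+c*x-s*y,C[1]+s*x+c*y,z]
E
python3 - <<'E'
from h import *
bot.set_gripper(0.0,20)
bot.move_linear(loc(-.08,0,.2),.25)
bot.move_linear(loc(-.08,0,.092),.2)
print(bot.read_ft_force())
print(bot.move_linear(loc(.044,0,.092),.1,until_force=25), bot.read_position(),bot.read_ft_force())
bot.move_linear(loc(.03,0,.092),.2)
bot.move_linear(loc(.03,0,.17),.25)
p=pose();im=bot.camera("wrist"); save("w2",im); save("s2",bot.camera("scene"),(200,120,170,140),3)
print(p,bot.read_clock())
E
```

```text
[ 0.7194043  -0.10807264  0.02152974]
False [0.60552967 0.0669561  0.09202791] [-0.24977856 -0.64993091  0.41818229]
(array([0.59323972, 0.06759793, 0.17127044]), array([ 0.70684409, -0.70683293,  0.01841846, -0.02047945])) 8.5417
```

View pics/w2.png

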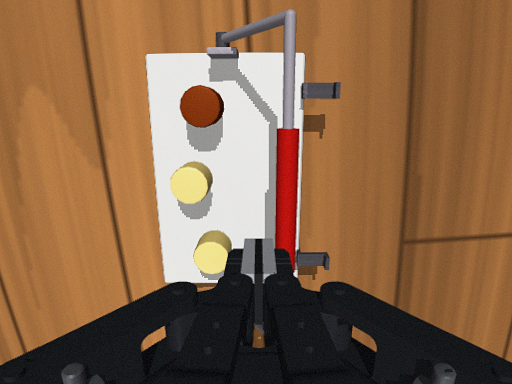

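View pics/s2.png

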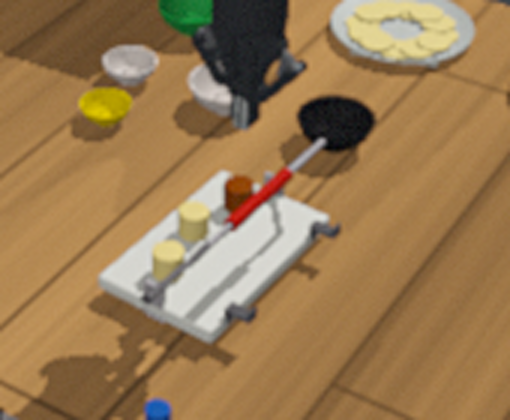

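```bash
python3 - <<'E'
from h import *
p=(np.array([0.59323972, 0.06759793, 0.17127044]), np.array([ 0.70684409, -0.70683293,  0.01841846, -0.02047945]))
for th in (.6,.7,.8,.9,1.0): print(th,proj("wrist",[loc(.09*np.cos(th),y,.045+.09*np.sin(th)) for y in (.055,.128)],p).round(0).tolist())
print("cheese top ctr",onz("wrist",[(202,106),(190,184),(212,253)],.064,p).round(4))
B=onz("wrist",[(303,54),(148,56),(166,282)],.03,p); print("board",B.round(4))
print(proj("wrist",[loc(x,y,.03) for x,y in ((.075,.12),(-.075,.12),(-.075,-.12))],p).round(0))
E
```

```text
0.6 [[315.0, 128.0], [318.0, 26.0]]
0.7 [[309.0, 128.0], [313.0, 23.0]]
0.8 [[302.0, 129.0], [305.0, 20.0]]
0.9 [[294.0, 129.0], [296.0, 18.0]]
1.0 [[284.0, 130.0], [286.0, 16.0]]
cheese top ctr [[0.5488 0.1417 0.064 ]
 [0.5311 0.0742 0.064 ]
 [0.5445 0.005  0.064 ]]
board [[ 0.6408  0.1837  0.03  ]
 [ 0.4971  0.1908  0.03  ]
 [ 0.4833 -0.0435  0.03  ]]
[[306.  52.]
 [144.  54.]
 [164. 284.]]
```

```bash
python3 - <<'E'
from h import *
w=lambda th,dz=.008: loc(.09*np.cos(th)-.003,0,.045+.09*np.sin(th)+dz)
bot.move_linear(w(.96,.022),.2)
for th in (.85,.65,.45,.25,.1):
    r=bot.move_linear(w(th),.1,until_force=25); print(th,r,np.round(bot.read_position(),4),np.round(bot.read_ft_force(),1))
    if r: break
else:
    r=bot.move_linear(loc(.087,0,.040),.05,until_force=15); print(r,np.round(bot.read_position(),4),np.round(bot.read_ft_force(),1))
q=bot.read_position(); bot.move_linear([q[0],q[1],.17],.25)
bot.move_linear(loc(.0,-.03,.2),.25)
p=pose();im=bot.camera("wrist"); save("w3",im); save("s3",bot.camera("scene"),(200,120,170,140),3)
print(p,bot.read_clock())
E
```

```text
0.85 False [0.6177 0.0662 0.12  ] [-0.8  0.6 -0.5]
0.65 False [0.6304 0.0655 0.107 ] [-0.5 -0.5 -0. ]
0.45 False [0.6394 0.065  0.0913] [0.2 0.5 1. ]
0.25 False [0.6454 0.0647 0.0742] [ 0.   0.1 -0.1]
0.1 False [0.6477 0.0646 0.0613] [ 0.6 -0.1  0.2]
False [0.6535 0.0643 0.042 ] [6.5 0.  6. ]
(array([0.55942375, 0.03931603, 0.19853525]), array([ 0.70690386, -0.70676722,  0.02028952, -0.01885127])) 12.425
```

View pics/w3.png

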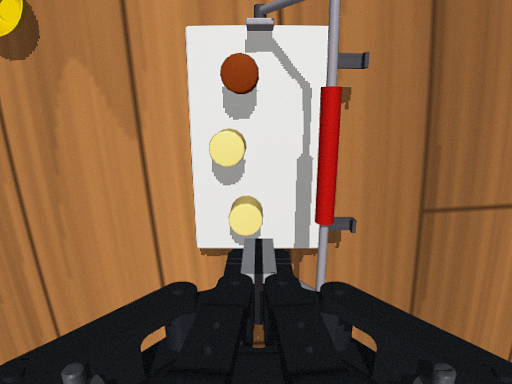

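View pics/s3.png

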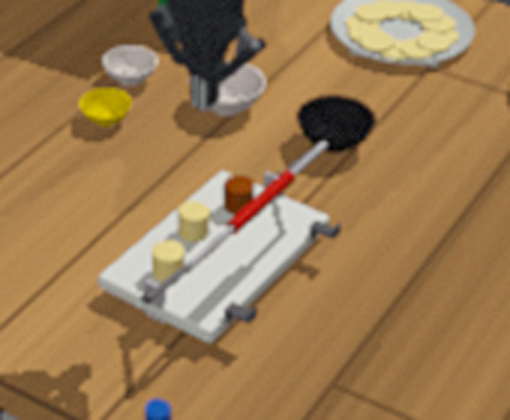

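```bash
python3 - <<'E'
from h import *
p=(np.array([0.55942375, 0.03931603, 0.19853525]), np.array([ 0.70690386, -0.70676722,  0.02028952, -0.01885127]))
for th in (.6,.7,.8,.9,1.0,1.1): print(th,proj("wrist",[loc(.09*np.cos(th),y,.045+.09*np.sin(th)) for y in (.055,-.055)],p).round(0).tolist())
def fing(z): return proj("wrist",[p[0]],p)
print(fing(0))
E
```

```text
0.6 [[350.0, 89.0], [341.0, 215.0]]
0.7 [[345.0, 89.0], [337.0, 217.0]]
0.8 [[340.0, 88.0], [332.0, 220.0]]
0.9 [[333.0, 88.0], [326.0, 222.0]]
1.0 [[325.0, 87.0], [318.0, 224.0]]
1.1 [[316.0, 87.0], [310.0, 226.0]]
[[259.90284942 230.53870503]]
```

```bash
python3 - <<'E'
from h import *
w=lambda th,dz=.007: loc(.09*np.cos(th)+.004,0,.045+.09*np.sin(th)+dz)
bot.move_linear(w(.92,.04),.25)
for th in (.88,.75,.6,.45,.3,.15):
    r=bot.move_linear(w(th),.08,until_force=25); print(th,r,np.round(bot.read_position(),4),np.round(bot.read_ft_force(),1))
    if r: break
else:
    r=bot.move_linear(loc(.093,0,.043),.04,until_force=18); print(r,np.round(bot.read_position(),4),np.round(bot.read_ft_force(),1))
q=bot.read_position(); bot.move_linear([q[0],q[1],.17],.25)
bot.move_linear(loc(.0,-.03,.2),.25)
p=pose();im=bot.camera("wrist"); save("w4",im); save("s4",bot.camera("scene"),(200,120,170,140),3)
print(p,bot.read_clock())
E
```

```text
0.88 False [0.6231 0.0658 0.1215] [ 0.5 -0.2  0.6]
0.75 False [0.632  0.0654 0.113 ] [-0.6  0.2 -0.4]
0.6 False [0.64  0.065 0.102] [ 0.2 -0.2  0.6]
0.45 False [0.6465 0.0646 0.0903] [0.5 0.2 0.1]
0.3 False [0.6513 0.0643 0.0777] [-0.1 -0.2  0. ]
0.15 False [0.6542 0.0642 0.0645] [-0.1 -0.2  0.1]
False [0.6549 0.0642 0.043 ] [-0.8  0.   0. ]
(array([0.55976778, 0.03930121, 0.19883025]), array([ 0.70690535, -0.70676626,  0.02007391, -0.0190611 ])) 17.075
```

View pics/w4.png

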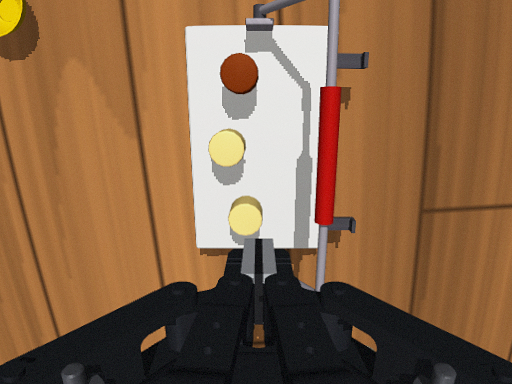

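View pics/s4.png

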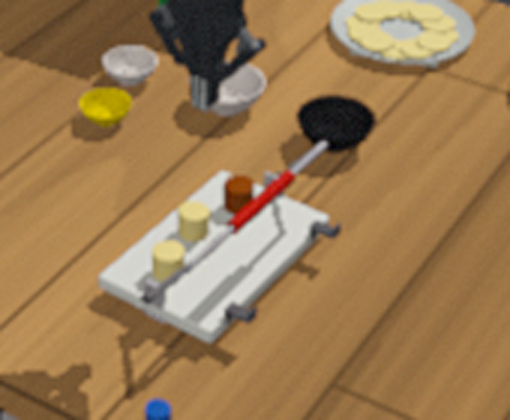

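```bash
python3 - <<'E'
from h import *
p=(np.array([0.55976778, 0.03930121, 0.19883025]),np.array([ 0.70690535, -0.70676626,  0.02007391, -0.0190611 ]))
def tri(q,s):
    o1,d1=ray("wrist",[q],p);o2,d2=ray("scene",[s]);A=np.c_[d1[0],-d2[0]];k=np.linalg.lstsq(A,o2-o1,rcond=None)[0]
    return (o1+d1[0]*k[0]).round(4),(o2+d2[0]*k[1]).round(4)
print(tri((331,87),(200+291/3,120+174/3)),tri((325,223),(200+234/3,120+224/3)))
for th in (0,.2,.4,.6,.9,1.1,1.3):
  X=[loc(.09*np.cos(th),y,.045+.09*np.sin(th)) for y in (.055,-.055)]
  print(th,proj("wrist",X,p).round(0).tolist(),((proj("scene",X)-[200,120])*3).round(0).tolist())
print(bot.read_gripper_width(), loc(.05,0,0))
E
```

```text
(array([0.6193, 0.1216, 0.1177]), array([0.6228, 0.1241, 0.1186])) (array([0.6136, 0.0124, 0.1209]), array([0.6165, 0.014 , 0.1208]))
0 [[351.0, 92.0], [344.0, 200.0]] [[310.0, 239.0], [256.0, 293.0]]
0.2 [[354.0, 92.0], [346.0, 204.0]] [[310.0, 226.0], [255.0, 279.0]]
0.4 [[354.0, 91.0], [346.0, 209.0]] [[307.0, 212.0], [251.0, 265.0]]
0.6 [[349.0, 89.0], [341.0, 215.0]] [[301.0, 198.0], [245.0, 250.0]]
0.9 [[332.0, 88.0], [325.0, 222.0]] [[288.0, 177.0], [231.0, 229.0]]
1.1 [[315.0, 87.0], [309.0, 226.0]] [[277.0, 165.0], [219.0, 216.0]]
1.3 [[294.0, 86.0], [290.0, 229.0]] [[264.0, 155.0], [206.0, 205.0]]
0.003654311357522244 [np.float64(0.6119243940618799), np.float64(0.06655138624864661), 0]
```

```bash
python3 - <<'E'
from h import *
w=lambda th,dz=.007: loc(.09*np.cos(th)+.0,0,.045+.09*np.sin(th)+dz)
bot.move_linear(w(.92,.03),.25)
for th in (.88,.7):
    r=bot.move_linear(w(th),.08,until_force=25); print(th,r,np.round(bot.read_position(),4),np.round(bot.read_ft_force(),1))
p=pose();im=bot.camera("wrist"); save("w5",im); save("s5",bot.camera("scene"),(200,120,170,140),3)
print(p,bot.read_clock())
E
```

```text
0.88 False [0.6189 0.0659 0.1214] [ 0.4 -0.2  0. ]
0.7 False [0.6308 0.0655 0.1094] [-0.1 -0.8  0.3]
(array([0.63078979, 0.06545994, 0.1093712 ]), array([-0.70683597,  0.70684103, -0.01976621,  0.01918237])) 18.4667
```

View pics/w5.png

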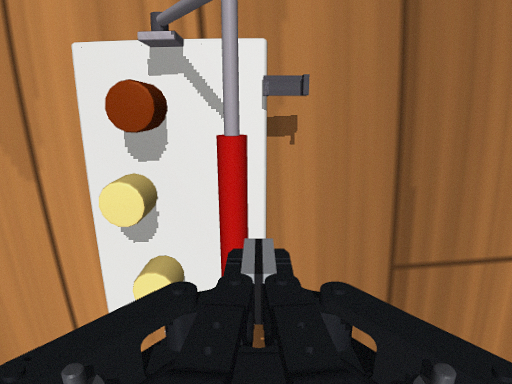

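View pics/s5.png

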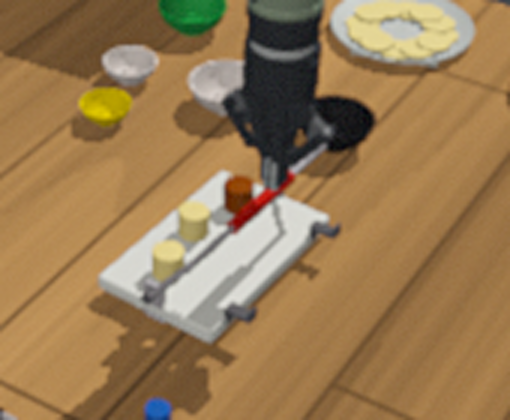

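```bash
python3 - <<'E'
from h import *
p=(np.array([0.63078979, 0.06545994, 0.1093712 ]), np.array([-0.70683597,  0.70684103, -0.01976621,  0.01918237]))
for th in (.8,.9,1.0,1.1): print(th,proj("wrist",[loc(.09*np.cos(th),y,.045+.09*np.sin(th)) for y in (.055,.128)],p).round(0).tolist())
print(proj("wrist",[loc(x,.12,.03) for x in (-.075,.075)],p))
q=bot.read_position(); bot.move_linear([q[0],q[1],.16],.25)
bot.move_linear(loc(.02,0,.16),.25); bot.move_linear(loc(.02,0,.092),.25)
print(bot.move_linear(loc(.044,0,.085),.1,until_force=25),np.round(bot.read_ft_force(),1))
print(bot.move_linear(loc(.066,0,.06),.1,until_force=25),np.round(bot.read_ft_force(),1),bot.read_position())
p=pose();im=bot.camera("wrist"); save("w6",im)
for th in (.3,.4,.5,.6,.7,.8,.9,1.0,1.1): print(th,proj("wrist",[loc(.09*np.cos(th),y,.045+.09*np.sin(th)) for y in (.055,.128)],p).round(0).tolist())
print(bot.read_clock())
E
```

```text
0.8 [[248.0, 135.0], [247.0, -13.0]]
0.9 [[235.0, 136.0], [233.0, -17.0]]
1.0 [[220.0, 137.0], [216.0, -21.0]]
1.1 [[203.0, 138.0], [198.0, -24.0]]
[[ 69.10562414  42.47085265]
 [267.61634343  37.88555973]]
False [0.1 0.8 0.1]
False [-1.3 -0.1  0.5] [0.62733065 0.06567789 0.05955933]
0.3 [[301.0, 137.0], [305.0, -22.0]]
0.4 [[296.0, 139.0], [300.0, -29.0]]
0.5 [[290.0, 141.0], [293.0, -37.0]]
0.6 [[281.0, 142.0], [283.0, -45.0]]
0.7 [[269.0, 144.0], [270.0, -54.0]]
0.8 [[254.0, 146.0], [253.0, -63.0]]
0.9 [[235.0, 148.0], [232.0, -72.0]]
1.0 [[214.0, 149.0], [208.0, -80.0]]
1.1 [[190.0, 151.0], [180.0, -87.0]]
20.5167
```

View pics/w6.png

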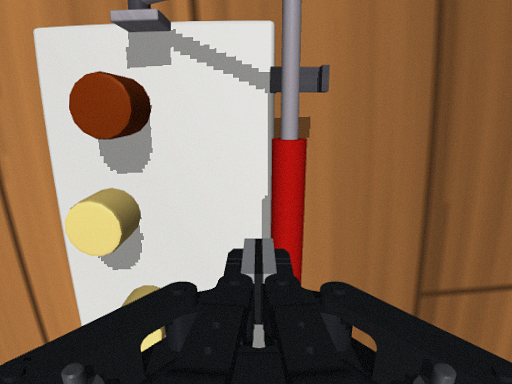

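```bash
python3 - <<'E'
from h import *
print(bot.move_linear(loc(.073,0,.052),.08,until_force=25),np.round(bot.read_ft_force(),1))
bot.move_linear(loc(.066,0,.055),.1);bot.move_linear(loc(.066,0,.12),.25);bot.move_linear(loc(.086,0,.11),.2)
for x,z in ((.087,.07),(.09,.055),(.091,.045)):
    r=bot.move_linear(loc(x,0,z),.07,until_force=18); print(r,np.round(bot.read_position(),4),np.round(bot.read_ft_force(),1))
    if r: break
p=pose();im=bot.camera("wrist"); save("w7",im)
for th in (0,.1,.2,.3,.4,.5,.6): print(th,proj("wrist",[loc(.09*np.cos(th),y,.045+.09*np.sin(th)) for y in (.055,.128)],p).round(0).tolist())
print(bot.read_clock())
E
```

```text
False [-0.5  0.2 -0.4]
False [0.6489 0.0645 0.07  ] [0.2 0.7 0.9]
False [0.6513 0.0643 0.0542] [-0.2  0.5  0.1]
False [0.6523 0.0643 0.0443] [0.2 0.4 0.4]
0 [[259.0, 136.0], [259.0, -13.0]]
0.1 [[258.0, 137.0], [258.0, -20.0]]
0.2 [[256.0, 139.0], [255.0, -27.0]]
0.3 [[251.0, 140.0], [249.0, -36.0]]
0.4 [[243.0, 142.0], [241.0, -45.0]]
0.5 [[233.0, 144.0], [229.0, -55.0]]
0.6 [[219.0, 146.0], [214.0, -65.0]]
23.15
```

View pics/w7.png

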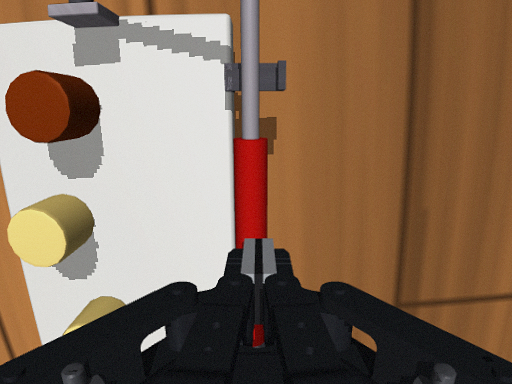

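```bash
python3 - <<'E'
from h import *
p=pose(); M=q2R(p[1])
for d in (0,.01,.02,.03):
    print(d,[proj("wrist",[p[0]+M@np.array([x,-d,z])],p)[0].round(0).tolist() for x,z in ((.0,.011),(.0,-.011),(.008,.011),(.015,.011))])
save("s7",bot.camera("scene"),(200,120,170,140),3); print(bot.read_gripper_width(),p[0],bot.read_ft_force())
E
```

```text
0 [[260.0, 213.0], [260.0, 248.0], [274.0, 213.0], [286.0, 213.0]]
0.01 [[260.0, 218.0], [260.0, 255.0], [275.0, 218.0], [287.0, 218.0]]
0.02 [[260.0, 225.0], [260.0, 263.0], [276.0, 225.0], [289.0, 225.0]]
0.03 [[260.0, 232.0], [260.0, 272.0], [277.0, 232.0], [291.0, 232.0]]
0.003554477987298762 [0.65250986 0.06430305 0.04463979] [-0.0859446  -1.09158901 -0.53274324]
```

View pics/s7.png

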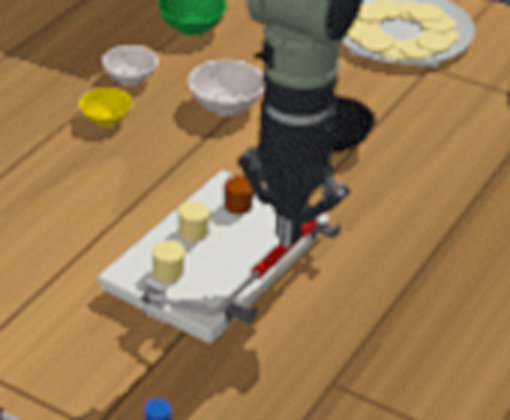

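```bash
python3 - <<'E'
from h import *
p=np.array([0.65250986,0.06430305,0.04463979])
for d in (0,.01,.02,.03,.04): print(d,((proj("scene",[p+[0,0,d]])-[200,120])*3).round(0))
# s5
p=np.array([0.63078979, 0.06545994, 0.1093712])
for d in (0,.01,.02,.03,.04): print(d,((proj("scene",[p+[0,0,d]])-[200,120])*3).round(0))
E
python3 - <<'E'
import cv2
im=cv2.imread('pics/w7.png')[220:350,200:320]; cv2.imwrite('pics/w7c.png',cv2.resize(im,None,fx=4,fy=4,interpolation=cv2.INTER_CUBIC))
im=cv2.imread('pics/s7.png')[170:300,220:350]; cv2.imwrite('pics/s7c.png',cv2.resize(im,None,fx=4,fy=4,interpolation=cv2.INTER_CUBIC))
E
```

```text
0 [[284. 266.]]
0.01 [[285. 259.]]
0.02 [[285. 252.]]
0.03 [[286. 244.]]
0.04 [[286. 237.]]
0 [[270. 211.]]
0.01 [[271. 204.]]
0.02 [[271. 197.]]
0.03 [[272. 189.]]
0.04 [[272. 181.]]
```

View pics/w7c.png

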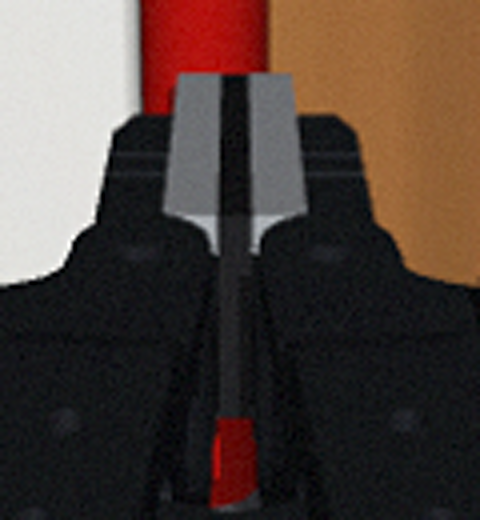

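View pics/s7c.png

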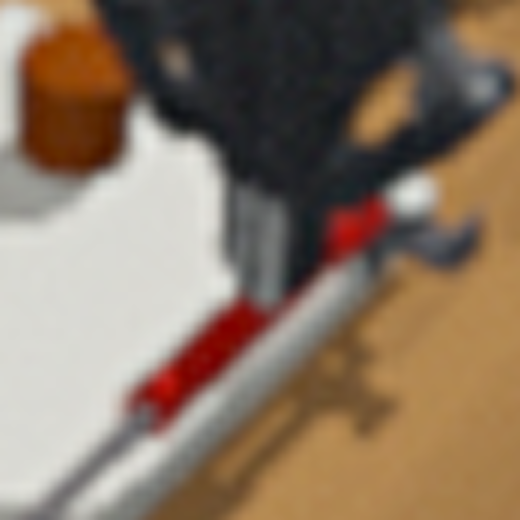

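```bash
python3 - <<'E'
from h import *
print(bot.grip_depth)
for x,z in ((.092,.032),(.092,.012)):
    r=bot.move_linear(loc(x,0,z),.06,until_force=15); print(r,np.round(bot.read_position(),4),np.round(bot.read_ft_force(),1))
    if r: break
p=pose();im=bot.camera("wrist"); save("w8",im,(180,0,200,384),1.5)
save("s8",bot.camera("scene"),(200,120,170,140),3); 
print(bot.read_clock())
E
```

```text
0.0187
False [0.6531 0.0642 0.0312] [ 0.2 -0.2  0.6]
True [0.6554 0.0642 0.0182] [-2.2  0.2 10.3]
23.9917
```

View pics/w8.png

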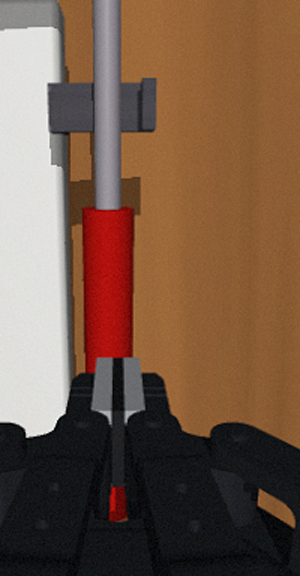

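View pics/s8.png

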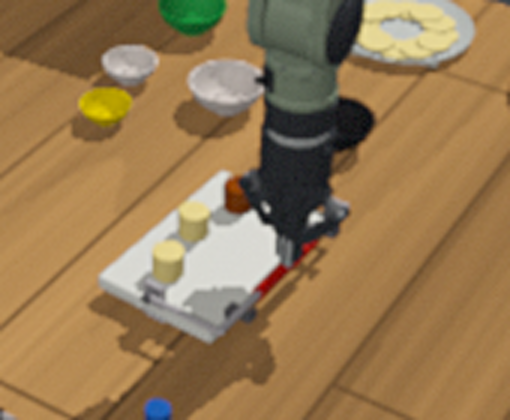

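```bash
python3 - <<'E'
from h import *
q=bot.read_position()
r=bot.move_linear([q[0],q[1],.008],.05,until_force=20); print(r,np.round(bot.read_position(),4),np.round(bot.read_ft_force(),1))
bot.move_linear([q[0],q[1],.12],.25)
save("s9",bot.camera("scene"),(200,120,170,140),3)
bot.move_pose([.44,-.265,.17],down(1.328))
bot.set_gripper(.8)
p=pose();im=bot.camera("wrist"); save("w9",im); print(p)
print([ (t,bot.search_frame("wrist",t)[:2]) for t in ("tongs",)])
print(bot.read_clock())
E
```

```text
True [0.6554 0.0642 0.018 ] [-5.4 -1.2 14. ]
(array([ 0.4400021 , -0.26502181,  0.17001726]), array([-0.55685807,  0.55689573,  0.43575134, -0.43577173]))
[('tongs', [{'bbox': [226.5, 118.4, 66.6, 189.4], 'confidence': 0.57}])]
27.3583
```

View pics/w9.png

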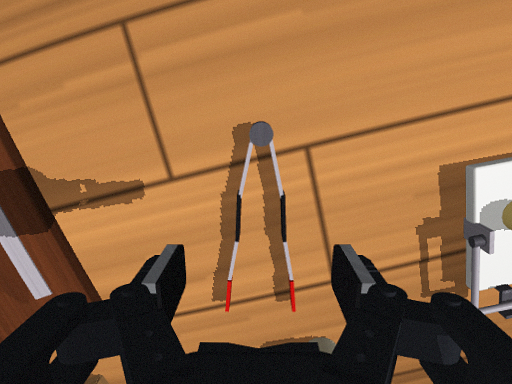

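View pics/s9.png

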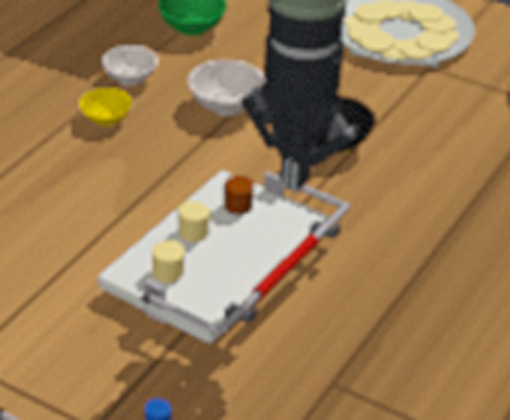

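```bash
python3 - <<'E'
from h import *
p=(np.array([ 0.4400021 , -0.26502181,  0.17001726]), np.array([-0.55685807,  0.55689573,  0.43575134, -0.43577173]))
X=onz("wrist",[(261,133),(238,217),(284,217),(228,297),(293.5,297)],.022,p); print(X.round(4))
m=(X[1]+X[2])/2; j=(X[3]+X[4])/2
print(m,j,np.arctan2(*(m-X[0])[[1,0]]),np.arctan2(*(j-X[0])[[1,0]]),np.linalg.norm(m-X[0]),np.linalg.norm(j-X[0]),np.linalg.norm(X[1]-X[2]))
E
```

```text
[[ 0.396  -0.2511  0.022 ]
 [ 0.4757 -0.296   0.022 ]
 [ 0.4875 -0.2484  0.022 ]
 [ 0.5675 -0.3327  0.022 ]
 [ 0.5858 -0.2591  0.022 ]]
[ 0.48161783 -0.2722271   0.022     ] [ 0.57663551 -0.29590267  0.022     ] -0.24154526443997806 -0.2429412096349852 0.08812649646953774 0.1860492214870273 0.049040275634784046
```

```bash
python3 - <<'E'
from h import *
o=down(1.329)
bot.move_pose([.483,-.2725,.07],o)
bot.move_linear([.483,-.2725,.015],.2)
r=bot.move_linear([.483,-.2725,-.035],.05,until_force=6); print(r,np.round(bot.read_position(),4),np.round(bot.read_ft_force(),1))
p=pose();save("w10",bot.camera("wrist"));save("s10",bot.camera("scene"),(130,190,170,140),3)
print(p,bot.read_clock())
E
```

```text
False [ 0.4833 -0.2727 -0.0347] [ 0.3 -0.  -0.7]
(array([ 0.48327239, -0.27268635, -0.0347233 ]), array([-0.55646102,  0.55684894,  0.436094  , -0.43599589])) 29.55
```

View pics/w10.png

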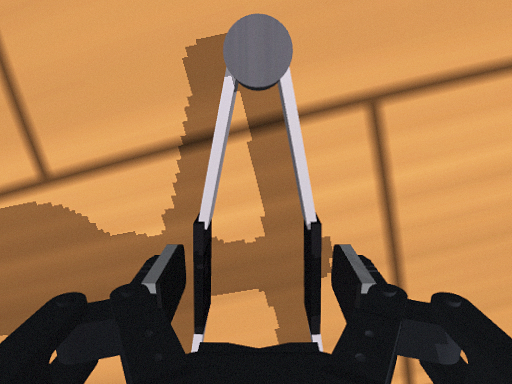

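View pics/s10.png

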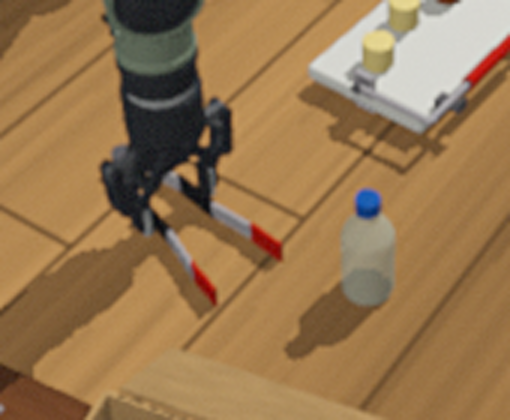

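```bash
python3 - <<'E'
from h import *
bot.set_gripper(.6,30); print(np.round(bot.read_ft_force(),1),bot.read_gripper_width())
bot.set_gripper(.52,30); print(np.round(bot.read_ft_force(),1),bot.read_gripper_width())
p=pose();save("w11",bot.camera("wrist"))
bot.move_linear([.483,-.2725,.0],.1); print(np.round(bot.read_ft_force(),1),bot.read_gripper_width())
save("s11",bot.camera("scene"),(130,190,170,140),3)
print(p,bot.read_clock())
E
```

```text
[-0.1  0.3  5.6] 0.6038075289949885
[-0.6  1.2  7.1] 0.5274459751226757
[-0.   0.6 -2.1] 0.5196989538980227
(array([ 0.48392226, -0.27289067, -0.03410083]), array([-0.55597117,  0.55715519,  0.43650556, -0.43581767])) 30.7083
```

View pics/w11.png

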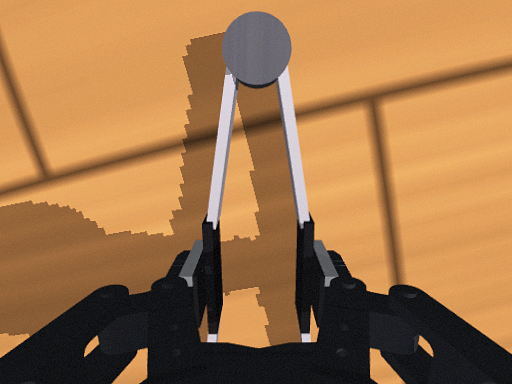

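View pics/s11.png

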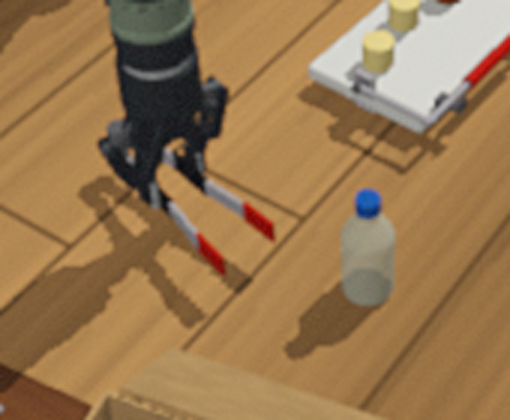

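```bash
python3 - <<'E'
from h import *
p4=(np.array([0.55976778, 0.03930121, 0.19883025]),np.array([ 0.70690535, -0.70676626,  0.02007391, -0.0190611 ]))
print(onz("wrist",[(239.5,73.5),(226.5,148),(245.5,215.5)],.064,p4).round(4))
ch=np.array([.548,.142]); phi=-.1
t=ch-.095*np.array([np.cos(phi),np.sin(phi)])
bot.move_linear([.483,-.2725,.11],.3)
bot.move_pose([t[0],t[1],.11],down(phi+np.pi/2))
bot.move_linear([t[0],t[1],.06],.2)
p=pose(); print(p,bot.read_gripper_width(),np.round(bot.read_ft_force(),1))
im=bot.camera("top"); np.save("t12.npy",im); save("t12",im,(190,130,120,90),6)
im=bot.camera("scene"); save("s12",im,(200,100,140,120),5)
save("w12",bot.camera("wrist"))
print(bot.read_clock())
E
```

```text
[[0.5483 0.1411 0.064 ]
 [0.531  0.0737 0.064 ]
 [0.5447 0.0042 0.064 ]]
(array([0.45314159, 0.15065626, 0.05974899]), array([ 0.52504742, -0.52439057, -0.47340297,  0.47458336])) 0.5245998724408119 [ 0.8  1.  -1. ]
33.3417
```

View pics/t12.png

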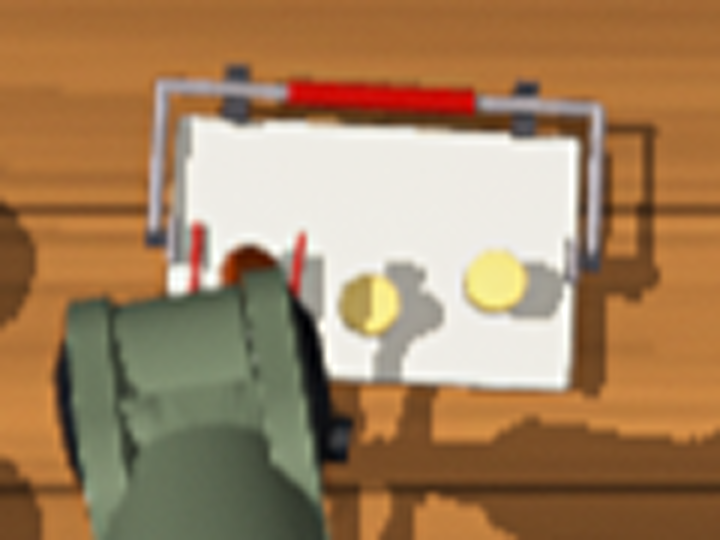

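View pics/s12.png

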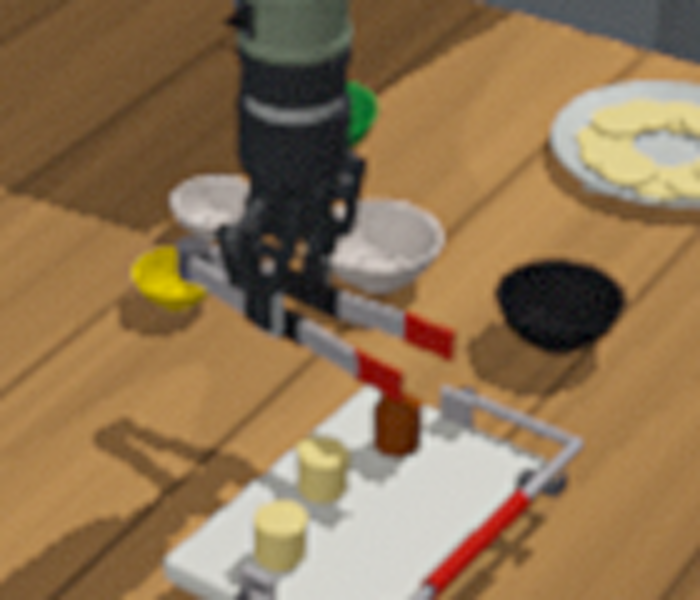

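View pics/w12.png

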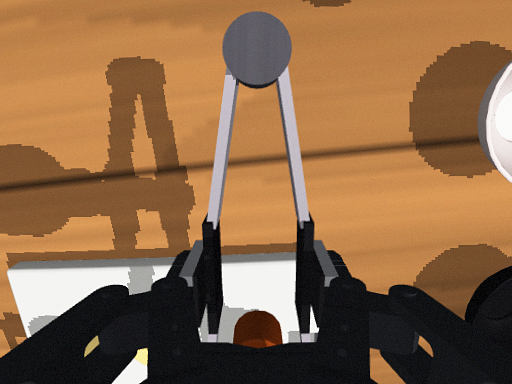

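```bash
python3 - <<'E'
from h import *
f=lambda x,y:(190+x/6,130+y/6)
J=onz("top",[f(198,225),f(303,235),f(196,290),f(295,290)],.118); print(J.round(4))
print(onz("top",[f(222,272),f(250,247),f(370,304)],.064).round(4))
g=lambda x,y:(200+x/5,100+y/5)
print("proj expected jaw tips scene",((proj("scene",[[.5565+.02,.0,0]]))).round(1))
phi=-.1; t=np.array([.45314,.15066]); u=np.array([np.cos(phi),np.sin(phi)]); n=np.array([-u[1],u[0]])
for s in (1,-1):
    P=np.r_[t+.115*u+s*.029*n,.118]; print("tip",P.round(4),((proj("top",[P])-[190,130])*6).round(0),((proj("scene",[P])-[200,100])*5).round(0))
Cz=np.array([.5483,.1415,.064]); print(((proj("top",[Cz])-[190,130])*6).round(0),((proj("scene",[Cz])-[200,100])*5).round(0))
E
```

```text
[[0.568  0.1665 0.118 ]
 [0.5624 0.1079 0.118 ]
 [0.5316 0.1675 0.118 ]
 [0.5316 0.1124 0.118 ]]
[[0.5466 0.155  0.064 ]
 [0.5611 0.1389 0.064 ]
 [0.5281 0.0696 0.064 ]]
proj expected jaw tips scene [[264.1 221.3]]
tip [0.5705 0.168  0.118 ] [[195. 221.]] [[449. 332.]]
tip [0.5647 0.1103 0.118 ] [[299. 231.]] [[397. 372.]]
[[245. 269.]] [[397. 405.]]
```

```bash
python3 - <<'E'
from h import *
q=bot.read_position()
r=bot.move_linear([.4532,.1511,.007],.08,until_force=5); print(r,np.round(bot.read_position(),4),np.round(bot.read_ft_force(),1),bot.read_gripper_width())
p=pose()
im=bot.camera("scene"); save("s13",im,(200,100,140,120),5)
im=bot.camera("top"); save("t13",im,(190,130,120,90),6)
print(bot.read_clock())
E
```

```text
False [0.4535 0.1512 0.0073] [ 0.2  0.2 -1.3] 0.5214524973490944
34.2583
```

View pics/s13.png

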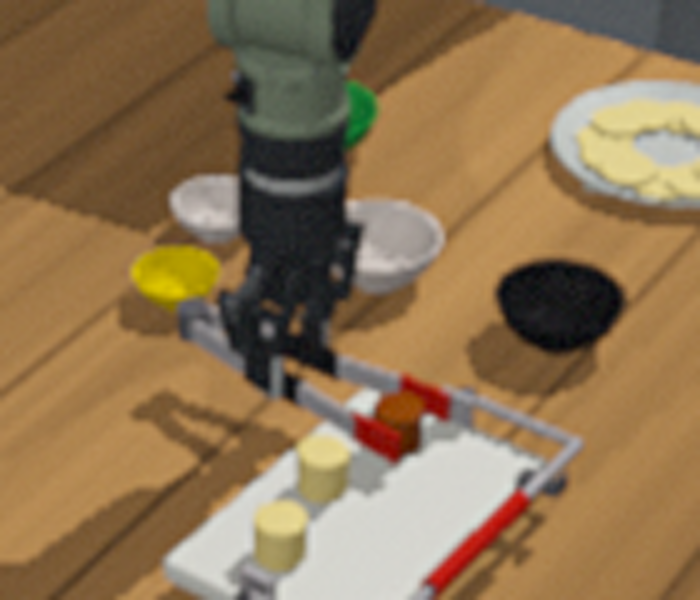

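View pics/t13.png

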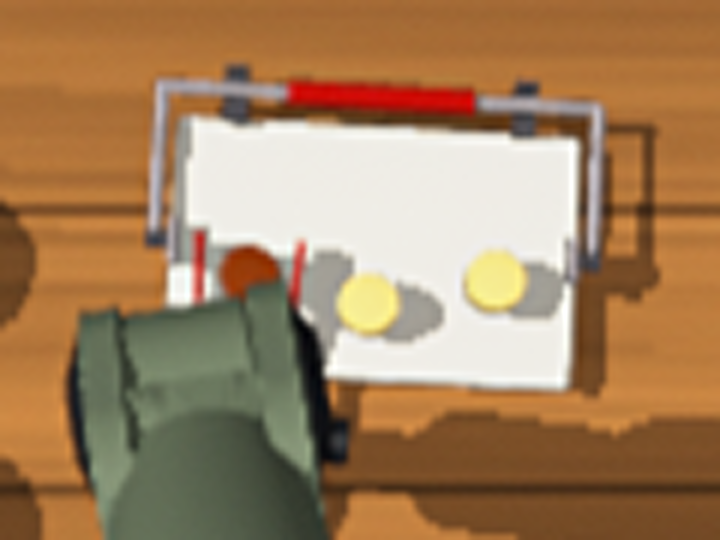

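```bash
python3 - <<'E'
from h import *
bot.set_gripper(0.2,32); print(bot.read_gripper_width(),np.round(bot.read_ft_force(),1))
bot.wait(.3)
save("s14",bot.camera("scene"),(200,100,140,120),5)
bot.move_linear([.4532,.1511,.03],.05); print(bot.read_gripper_width(),np.round(bot.read_ft_force(),1))
save("s15",bot.camera("scene"),(200,100,140,120),5)
print(bot.read_clock())
E
```

```text
0.41937370548471636 [ 1.  -0.7 -1.1]
0.42041449943798653 [-0.2  0.7 -2.2]
35.4917
```

View pics/s15.png

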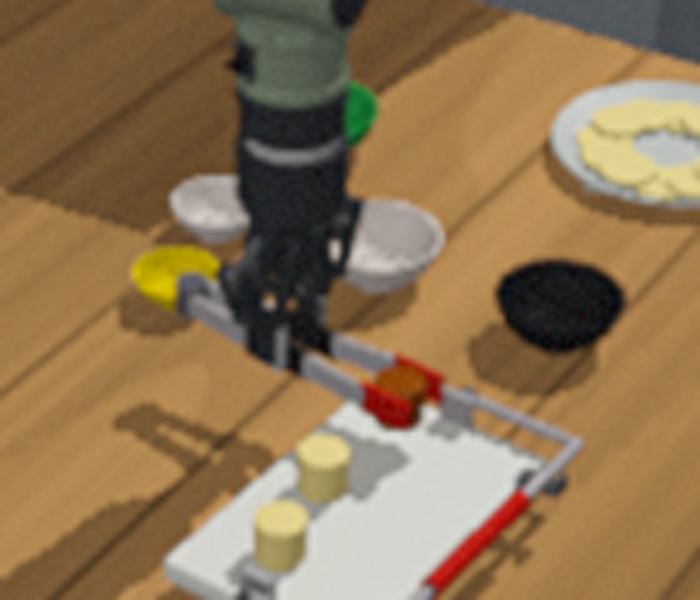

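```bash
python3 - <<'E'
from h import *
bot.move_linear([.4532,.1511,.15],.08); bot.wait(.3); print(bot.read_position(),bot.read_gripper_width(),np.round(bot.read_ft_force(),1))
im=bot.camera("scene"); print(bot.search_frame("scene","smoked_cheese")[:2]); save("s16",im,(200,70,140,120),5)
save("t16",bot.camera("top"),(190,130,120,90),6)
print(bot.read_clock())
E
```

```text
[0.45309135 0.15110364 0.14984097] 0.41533237349623325 [-0.3  0.9 -1.3]
[]
37.5917
```

View pics/s16.png

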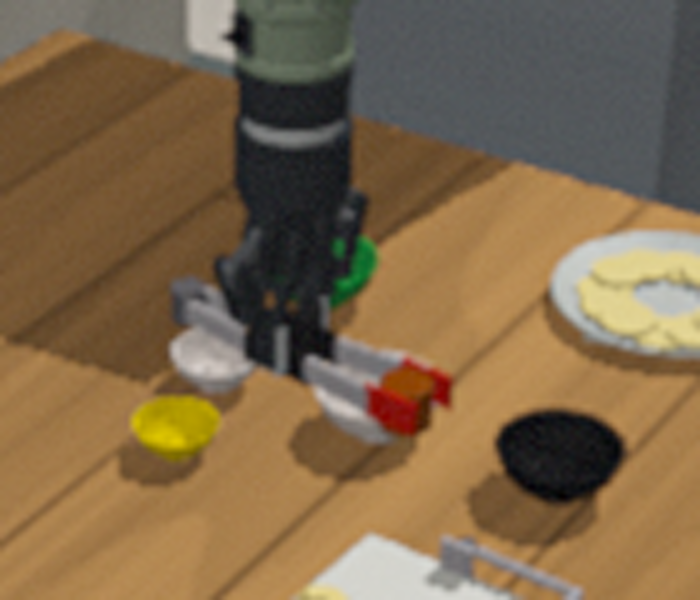

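View pics/t16.png

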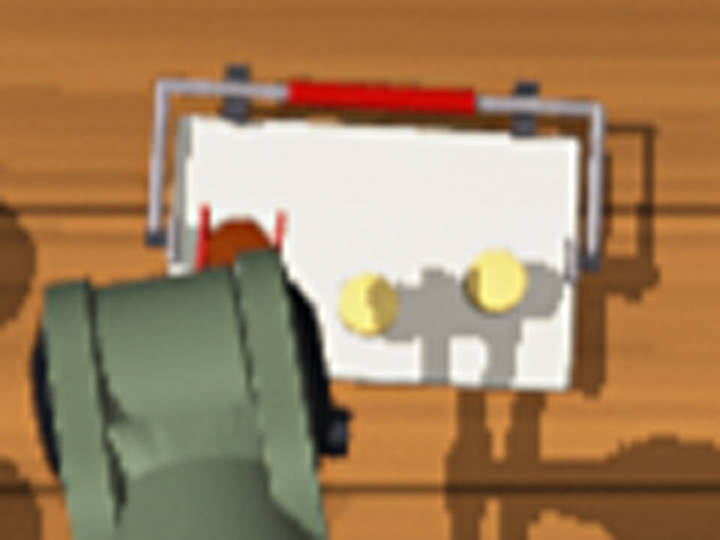

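```bash
python3 - <<'E'
from h import *
for z in (.15,.173,.2,.207): print(z,((proj("scene",[[.548,.1415,z]])-[200,70])*5).round(0))
print(bot.read_gripper_width()); bot.close_job()
E
```

```text
0.15 [[401. 451.]]
0.173 [[403. 422.]]
0.2 [[404. 388.]]
0.207 [[405. 379.]]
0.4207004618978123
the job is handed in; nothing more can be done
```

The handle is folded down in its catches on the far side. The smoked cheese is held up in the tongs, its underside about 14 cm above the board. I handed the job in at about 38 s of robot time, and no verdict was reported.

- **Handle:** The first presses from above missed, because the fingertips sit about 33 mm short of the nominal TCP. I then pushed the handle from behind and pressed it down until it stopped moving at about 15 N. The last scene and top pictures show it lying level in both catches.
- **Tongs and cheese:** I lifted the tongs by their panels, lowered the open jaws around the smoked cheese and squeezed. The gripper opening at the end was 0.42 (about 36 mm), which matches the tongs being shut on a cheese. The scene picture agrees with a cheese underside at about z = 0.17 m.
- **Other things:** The gripper never touched the smoked cheese. The two pale cheeses show in their original places in the last top picture. I did not measure the bowl and bottle again at the end, but the arm did not go near them.
- **Check that failed:** The network did not find the smoked cheese in the last scene picture, so I confirmed it by eye and by projecting the expected height into the picture.

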